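# Lock down the sprung ejector of a test-tile press

### The job

Get the test-tile press ready for the next tile: press its sprung ejector pad down into the housing and, while you hold it down, slide the keeper by its bar all the way along so that it traps the pad, then let go so the pad stays down. Press and push gently, as with a fingertip (less than 20 N on the pad and on the keeper), and leave the pots and the jar where they stand.

Things in the scene. Friction and masses are not known exactly. Their poses are not given: they have to be found in the camera images.
- press: Fixed bench press for test tiles: an aluminium block 190 x 125 mm on a dark steel foot 210 x 145 mm, block top 34 mm above the table. Origin on the table under the pad's centre line; the block reaches from x = -105 to +85 mm, y = -62 to +62. x axis = the way the keeper slides shut; y = across the press; z up.
- pad_top (a point): Free spot to press, on the flat top of the ejector pad, at press x = -48, y = 0 mm; rides with the pad (80 mm above the table when up). The pad is a plain aluminium bar, level, from press x = -75 to +35 mm, 36 mm wide, 14 mm thick; at x = 12 to 32 mm an ear 6 mm thick stands out low on each side.
- ejector (a joint): Pad travel down, m: 0 = fully up. Spring force about 3.5 N at 0, rising 0.20 N per mm. The pad meets a firm stop (8 N per mm) at 7 to 21 mm; stop and keeper are adjusted up or down together and differ each time, so depth must be felt. The keeper passes only with the pad within about 1.5 mm of its stop. Let go and not trapped, the pad springs right up.
- keeper (a joint): Keeper travel along press +x, m: starts at 0 to 0.003, 0.028 = shut at its end stop. Two dark steel tongues beside the pad, joined by the bar over it. About 2.5 N of friction; stays where left. With the pad up its ears block the tongues (at about 6 mm). Shut, the tongues lie over the ears, and the pad, let go, rises about 1.5 mm against them.
- bar_open (a point): Point fixed to the press at x = -16, y = 0, 94 mm above the table: where the middle of the keeper's round steel bar lies at keeper 0 (the real height is 87 to 101 mm). The bar is 8 mm thick, bridges the pad along y from -44 to +44 mm on two posts, clears the raised pad, and moves with the keeper. Push it from its -x side with fingers that stand on the pad.
- bowl_mid (a point): Bystander: unfired clay bowl, 110 mm across, 50 mm high; point at its axis, half-way up.
- cup_mid (a point): Bystander: pale clay cup, 72 mm across, 80 mm high; point at its axis, half-way up.
- jar_mid (a point): Bystander: closed white jar, 60 mm across, 75 mm high; point at its axis, half-way up.

How it is judged (in metres and radians):
On the way, in this order (a step that is already met when the one before it is completed fails the run):
1. the pad is pressed down while the keeper is still open (value of joint ejector above 0.0045 m and value of joint keeper below 0.01 m), for 0.1 s.
2. the keeper is slid shut over the pad (value of joint ejector above 0.0045 m and value of joint keeper above 0.023 m), for 0.1 s.
At the end, for the whole second after the job is handed in: The keeper is shut to within 5 mm of its end stop (joint above 0.023 m) and the pad, let go, stays held down under it (joint above 0.0045 m), both at rest (all of step 2 and contact force between the arm and ejector below 0.1 N and velocity of joint ejector between -0.01 and 0.01 m/s and velocity of joint keeper between -0.01 and 0.01 m/s); the robot touches nothing.
It fails at once if the pad is pressed with more than 20 N (contact force between any of the fingers, the arm and ejector above 20 N).
It fails at once if the keeper is pushed with more than 20 N (contact force between any of the fingers, the arm and keeper above 20 N).
It fails at once if the bowl is moved by more than 20 mm (distance of bowl_mid from where it was at the start of the episode above 0.02 m).
It fails at once if the cup is moved by more than 20 mm (distance of cup_mid from where it was at the start of the episode above 0.02 m).
It fails at once if the jar is moved by more than 20 mm (distance of jar_mid from where it was at the start of the episode above 0.02 m).
It also fails if it takes over 61 s, if anything falls off the work surface, if the arm or the gripper's body presses on something with over 40 N, if the wrist force passes 120 N, or if a joint passes its speed limit or range.

### The arm

A 7-joint arm with a two-finger parallel gripper is mounted at the origin on the work surface. World frame = base frame: x ahead of the robot, y to its left, z up, the work surface at z = 0. Lengths are in mm, angles in rad, forces in N, time in s.
With the tool pointing down it reaches from about 400 to 875 mm from the base axis. Payload 4.4 kg.
Tool frame: the origin (TCP) lies midway between the tips of the shut fingers; the grasp point (between the pads) lies 19 mm behind it; z points along the fingers, y is the line along which they close (so a half turn about z gives the same grasp; the last joint's range is limited). The gripper opens to 85 mm and grips with 20 to 120 N. Pads are 22 mm wide; open, the fingers measure 114 mm over their backs; the gripper's body (76 mm by 85 mm) begins 54 mm behind the grasp point. The pads swing forward as they close: fully open they stand 13 mm farther back than shut.
Start: joints at [-1.244, 0.628, 0.038, 1.517, -0.027, 0.996, -0.02], TCP at [248.783, 600.521, 231.313] pointing down, gripper open.
Joint ranges: [-3.06, 3.06], [-0.37, 2.12], [-1.25, 1.32], [0.18, 2.47], [-1.1, 4.24], [0.23, 1.98], [-2.94, 2.94]. Speed limits (rad/s): [2.57, 2.57, 3.14, 3.14, 3.14, 3.14, 3.14].

### API

Orientations are given as [roll, pitch, yaw] about the fixed x, y, z axes, in that order (R = Rz(yaw) Ry(pitch) Rx(roll)).
In Python, from cell import ctrl gives the robot as it stands. The module is installed in compiled form; this text tells all that it offers.
- The arm moves only by the tool step_arm, never from a script. Its argument "commands" is one flat list of numbers, 7 for each row, row after row: the shift along the tool's x, y, z in cm, then the turn, a rotation vector about the tool's x, y, z in rad, then the opening, from 0 (shut) to 1 (fully open). A call has 1 to 10 rows; each row is the pose to reach, as a shift and turn from the pose commanded when the call began, along the tool's axes at that moment; what a row does not reach only later rows make up. A row lasts 1/10 s, in which the tool goes at most 50 mm and 8.59 degrees, less where a joint would pass 70% of its speed; a pose out of reach is approached as far as the arm can. A call with a gripper value outside its range is refused whole. The fingers move at their own pace and stop on an object; the grip force is fixed at half the most. Time passes only in rows, so rows that repeat a pose let the fingers close. It gives the time, the measured TCP pose, the force, the opening and the grip force at its end, in the units of the state.
- ctrl.read_state(): the state, without advancing time (a new reading comes with each control period).
- ctrl.get_image(name): name is "scene" or "top" or "wrist"; returns a dict with "image" (400x640x3 uint8, red, green, blue), "range_z" (400x640 float32, mm along the optical axis (not along the pixel's ray), 0 where there is no reading), "vfov" (degrees; the focal length in pixels is half the picture's height over the tangent of half this angle, whatever the lens; pixels are square), "cx", "cy" (the principal point, pixels), "D" ([k1, k2, p1, p2, k3] as OpenCV has them; the pictures are not rectified), "world_to_cam" (4x4, takes a point from world to camera coordinates). Camera axes: x right, y down, z forward; pixel columns grow to the right and rows downward; lengths in mm; the calibration is good to about 2 mm. A picture is of the moment at which its call begins.
- ctrl.finish_job(): hands the job in; it is judged then, once.
The state is a dict: "clock": time; "qpos": joint angles; "qd": joint speeds; "tau": joint torques, N m; "eef_pos": TCP position; "tool_rot": TCP orientation; "force": force on the tool from outside, world axes, zero at the start; "torque": the same for the moment, N m; "width": finger opening in mm; "gripper_force": force on a finger pad.
Only numpy, scipy, OpenCV 4.12 (cv2) and the standard library are available. Lean on these libraries where they do the work, as an engineer would, in place of code of your own. Each camera call takes 0.05 s, during which the arm holds its last target. There are 200 camera calls.

## Working session

There is one attempt and no reset: what is moved stays moved. The work goes in short steps, Python scripts to look and compute and a tool call to move; the robot and the scene stay as the last step left them, time stands still between calls to the robot, and variables do not carry over. Pictures are saved under pics/ and viewed, at most 10 in all, crops included, and the job is handed in when it is done.

Besides the shell and the picture viewer there is one more tool, called after "Call:" by a JSON object that holds its "method" and its "body". step_arm: Moves the arm, as the interface text tells. Its arguments: {"type":"object","properties":{"commands":{"type":"array"}},"required":["commands"]}

```bash
mkdir -p pics; cat > h.py <<'E'
import numpy as np, cv2
from cell import ctrl
def shot(n,f):
    d=ctrl.get_image(n); cv2.imwrite('pics/'+f,d['image'][:,:,::-1]); np.savez('pics/'+f[:-4]+'.npz',**d); return d
def pts(d):
    """world point of every pixel (400x640x3), nan where no reading"""
    h,w=d['range_z'].shape; f=h/2/np.tan(np.radians(float(d['vfov']))/2)
    K=np.array([[f,0,float(d['cx'])],[0,f,float(d['cy'])],[0,0,1.]])
    u,v=np.meshgrid(np.arange(w),np.arange(h))
    uv=cv2.undistortPoints(np.stack([u,v],-1).reshape(-1,1,2).astype(float),K,np.array(d['D'],float)).reshape(h,w,2)
    z=np.where(d['range_z']>0,d['range_z'],np.nan).astype(float)
    P=np.dstack([uv[...,0]*z,uv[...,1]*z,z,np.ones_like(z)])
    return (P@np.linalg.inv(d['world_to_cam']).T)[...,:3]
E
python3 - <<'E'
from h import *
s=ctrl.read_state(); print({k:np.round(v,3) for k,v in s.items()})
for n in('top','scene'):
    d=shot(n,n+'0.png'); P=pts(d); print(n,P[200,320])
E
```

```text
{'clock': np.float64(0.0), 'qpos': array([-1.244,  0.629,  0.038,  1.518, -0.027,  0.996, -0.02 ]), 'qd': array([ 0.   ,  0.   ,  0.001,  0.001,  0.   ,  0.001, -0.002]), 'tau': array([ 2.0000e-03, -5.6341e+01,  1.2260e+00, -1.9344e+01,  1.1000e-02,
        1.1000e-02, -0.0000e+00]), 'eef_pos': array([248.528, 599.909, 230.372]), 'tool_rot': array([-3.14 ,  0.   ,  2.749]), 'force': array([-0.164, -0.079, -0.143]), 'torque': array([0.011, 0.007, 0.019]), 'gripper_force': np.float64(0.0), 'width': np.float64(85.278)}
top [618.17890655  16.92892958  33.01981058]
scene [589.46121057  52.00846971  75.93649266]
```

View pics/top0.png

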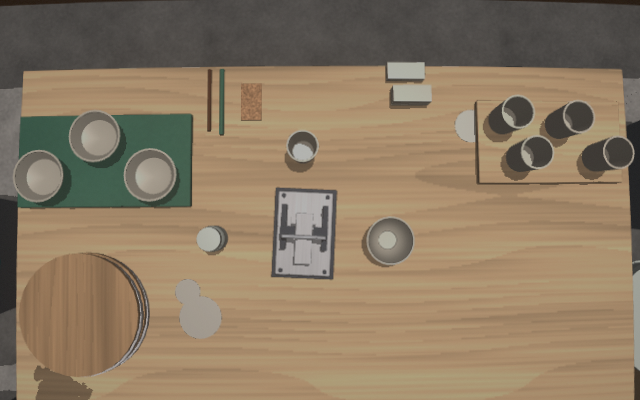

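View pics/scene0.png

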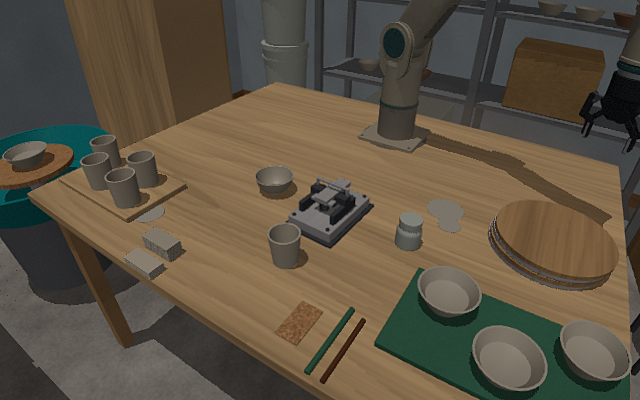

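The top view shows the press at about (304,233), with its bar at row 237 and the pad on rows 213–265. The bowl is at (390,240), the cup at (302,150) and the jar at (210,238). The larger pad-to-block gap is at the top of the image, so press +x probably points up there.

```bash
python3 - <<'E'
from h import *
d=dict(np.load('pics/top0.npz')); P=pts(d)
for r in (195,275,215,237): print(r,P[r,304])
sub=P[180:290,262:345].reshape(-1,3)
z=sub[:,2]; print(np.histogram(z[~np.isnan(z)],bins=np.arange(-5,115,5)))
b=sub[(z>25)&(z<42)]; rect=cv2.minAreaRect(b[:,:2].astype(np.float32)); print('block',rect,cv2.boxPoints(rect))
p=sub[(z>72)&(z<86)]; rect=cv2.minAreaRect(p[:,:2].astype(np.float32)); print('pad',len(p),p.mean(0),np.median(p[:,2]),rect)
k=sub[(z>88)]; print('bar',len(k),k.mean(0) if len(k) else 0, np.ptp(k,axis=0))
d2=dict(np.load('pics/scene0.npz')); Q=pts(d2)[170:250,280:380].reshape(-1,3)
z=Q[:,2]; print(np.histogram(z[~np.isnan(z)],bins=np.arange(-5,115,5))[0])
for lo,hi in((72,86),(88,115)):
    q=Q[(z>lo)&(z<hi)]; print(len(q),np.median(q,axis=0),cv2.minAreaRect(q[:,:2].astype(np.float32)))
cv2.imwrite('pics/c.png',np.hstack([cv2.resize(d['image'][180:290,262:345,::-1],None,fx=4,fy=4),cv2.resize(d2['image'][170:250,280:380,::-1],(440,440))]))
E
```

```text
195 [630.01125228  53.48280901  32.29794944]
275 [445.52411052  55.27170719  13.44541215]
215 [583.34586109  53.1382557   75.88597923]
237 [536.14137489  53.10603509 100.98588486]
(array([1769, 1881,  824,  117,    0,    0,   45, 1969,  779,   19,    2,
          7,   54,  298,   31,   92,  537,  493,    1,    1,   96,   71,
          0]), array([ -5,   0,   5,  10,  15,  20,  25,  30,  35,  40,  45,  50,  55,
        60,  65,  70,  75,  80,  85,  90,  95, 100, 105, 110]))
block ((543.0530395507812, 53.89427947998047), (125.04861450195312, 188.13858032226562), 86.78339385986328) [[445.62366    -3.2532082]
 [633.4658    -13.809834 ]
 [640.4824    111.04176  ]
 [452.64026   121.59839  ]]
pad 1078 [537.24722474  54.43147782  79.6288353 ] 79.86902084447615 ((535.2072143554688, 55.123756408691406), (102.88184356689453, 104.55974578857422), 44.856422424316406)
bar 168 [536.21323462  54.06235226  99.47814542] [ 9.45906003 93.76109644  8.58329248]
[1110 2603  401  152  143  153  148  854  476  143  137  137  108  241
  131  196  289  407    9   19   64   39    0]
813 [561.67331005  61.94963597  80.020296  ] ((625.9124145507812, 48.225128173828125), (106.5848159790039, 288.82305908203125), 85.9251708984375)
125 [543.4999358   58.58648587  98.77013124] ((542.2315673828125, 55.55620574951172), (94.37290954589844, 8.278937339782715), 87.09874725341797)
```

View pics/c.png

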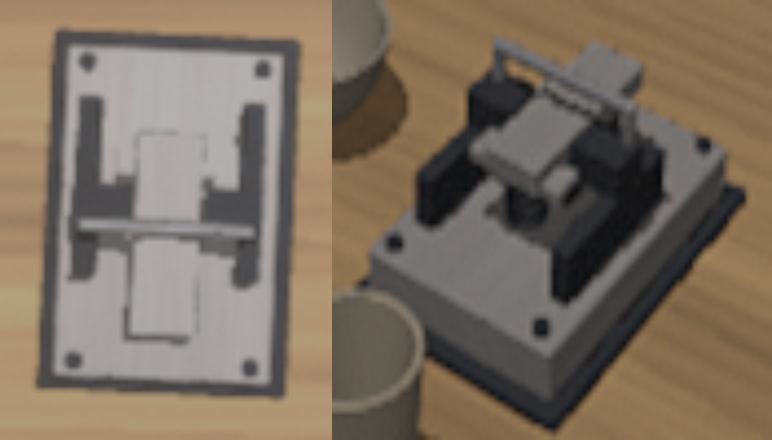

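The press yaw is about -0.056 rad and its origin is near (553, 53). The bar is at about x = 537–540, with its centre about 97 mm up. I'll approach over the pad with the fingers shut.

Call:
{"method": "step_arm", "body": {"commands": [-2.2, -2, 0, 0, 0, 0, 0, -4.4, -4, 0, 0, 0, 0, 0, -6.6, -6, 0, 0, 0, 0, 0, -8.9, -8.1, 0, 0, 0, 0, 0, -11.1, -10.1, 0, 0, 0, 0, 0, -13.3, -12.1, 0, 0, 0, 0, 0, -15.6, -14.2, 0, 0, 0, 0, 0, -17.8, -16.2, 0, 0, 0, 0, 0, -20, -18.2, 0, 0, 0, 0, 0, -22.3, -20.3, 0, 0, 0, 0, 0]}}

```text
clock: 1.1
eef_pos: [377.2, 326.5, 231.1]
tool_rot: [-3.141, -0.0, 2.749]
force: [-0.5, 0.2, -1.1]
width: -0.0
gripper_force: 0.0
```

Call:
{"method": "step_arm", "body": {"commands": [-2.2, -2, 0, 0, 0, -0.04, 0, -4.4, -4, 0, 0, 0, -0.08, 0, -6.6, -6, 0, 0, 0, -0.12, 0, -8.9, -8.1, 0, 0, 0, -0.16, 0, -11.1, -10.1, 0, 0, 0, -0.2, 0, -13.3, -12.1, 0, 0, 0, -0.24, 0, -15.6, -14.2, 0, 0, 0, -0.28, 0, -17.8, -16.2, 0, 0, 0, -0.32, 0, -20, -18.2, 0, 0, 0, -0.336, 0, -22.3, -20.3, 0, 0, 0, -0.336, 0]}}

```text
clock: 2.1
eef_pos: [505.5, 53.7, 231.0]
tool_rot: [3.141, -0.001, 3.085]
force: [1.2, 0.3, 0.3]
width: 0.0
gripper_force: 0.0
```

Call:
{"method": "step_arm", "body": {"commands": [0, 0.1, 2.5, 0, 0, 0, 0, 0, 0.2, 5, 0, 0, 0, 0, 0, 0.2, 7.5, 0, 0, 0, 0, 0, 0.2, 9.5, 0, 0, 0, 0, 0, 0.2, 11.5, 0, 0, 0, 0, 0, 0.2, 12, 0, 0, 0, 0, 0, 0.2, 12, 0, 0, 0, 0, 0, 0.2, 12, 0, 0, 0, 0]}}

```text
clock: 2.9
eef_pos: [506.0, 56.8, 111.9]
tool_rot: [3.141, 0.001, 3.085]
force: [-0.5, -0.2, 0.3]
width: 0.0
gripper_force: 0.0
```

```bash
python3 - <<'E'
from h import *
d=shot('scene','s1.png'); w=shot('wrist','w1.png'); t=shot('top','t1.png')
print(ctrl.read_state()['force'],ctrl.read_state()['eef_pos'])
cv2.imwrite('pics/c1.png',np.hstack([cv2.resize(d['image'][120:250,270:390,::-1],(400,433)),cv2.resize(w['image'][:,:,::-1],(400,433))]))
E
```

```text
[0.65487676 0.30365043 0.27023738] [506.1683249   56.83408259 112.22608602]
```

View pics/c1.png

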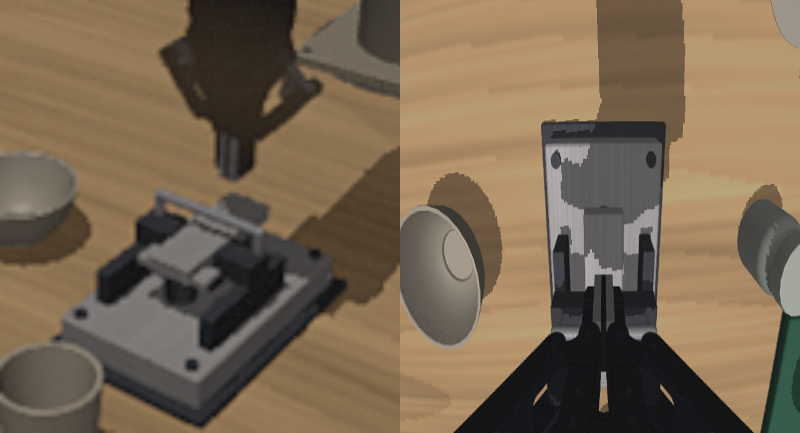

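The fingers are shut, centred over the pad and on the -x (robot) side of the bar. The bowl and jar are well clear. Descending to feel for the pad.

Call:
{"method": "step_arm", "body": {"commands": [0, 0, 1, 0, 0, 0, 0, 0, 0, 2, 0, 0, 0, 0, 0, 0, 2.5, 0, 0, 0, 0, 0, 0, 2.7, 0, 0, 0, 0, 0, 0, 2.7, 0, 0, 0, 0, 0, 0, 2.7, 0, 0, 0, 0]}}

```text
clock: 3.65
eef_pos: [505.6, 56.7, 84.3]
tool_rot: [3.142, -0.0, 3.085]
force: [0.2, 0.2, 0.1]
width: -0.1
gripper_force: 0.0
```

Call:
{"method": "step_arm", "body": {"commands": [0, 0, 0.1, 0, 0, 0, 0, 0, 0, 0.2, 0, 0, 0, 0, 0, 0, 0.3, 0, 0, 0, 0, 0, 0, 0.4, 0, 0, 0, 0, 0, 0, 0.5, 0, 0, 0, 0, 0, 0, 0.6, 0, 0, 0, 0, 0, 0, 0.6, 0, 0, 0, 0, 0, 0, 0.6, 0, 0, 0, 0]}}

```text
clock: 4.45
eef_pos: [505.6, 56.7, 78.4]
tool_rot: [3.142, 0.0, 3.085]
force: [-0.9, -0.3, 3.5]
width: 0.0
gripper_force: 2.0
```

Call:
{"method": "step_arm", "body": {"commands": [0, 0, 0.1, 0, 0, 0, 0, 0, 0, 0.2, 0, 0, 0, 0, 0, 0, 0.3, 0, 0, 0, 0, 0, 0, 0.4, 0, 0, 0, 0, 0, 0, 0.4, 0, 0, 0, 0, 0, 0, 0.4, 0, 0, 0, 0]}}

```text
clock: 5.05
eef_pos: [505.6, 56.8, 74.3]
tool_rot: [3.142, 0.0, 3.085]
force: [-1.2, -0.1, 5.2]
width: 0.4
gripper_force: 2.5
```

Call:
{"method": "step_arm", "body": {"commands": [0, 0, 0.05, 0, 0, 0, 0, 0, 0, 0.1, 0, 0, 0, 0, 0, 0, 0.1, 0, 0, 0, 0, 0, 0, 0.1, 0, 0, 0, 0]}}

```text
clock: 5.45
eef_pos: [505.6, 56.7, 73.4]
tool_rot: [3.142, 0.0, 3.085]
force: [-0.6, -1.1, 5.4]
width: 0.4
gripper_force: 2.6
```

Call:
{"method": "step_arm", "body": {"commands": [0, 0, 0.05, 0, 0, 0, 0, 0, 0, 0.1, 0, 0, 0, 0, 0, 0, 0.1, 0, 0, 0, 0, 0, 0, 0.1, 0, 0, 0, 0]}}

```text
clock: 5.85
eef_pos: [505.6, 56.7, 72.4]
tool_rot: [3.142, 0.0, 3.085]
force: [-0.6, -0.3, 5.3]
width: 0.2
gripper_force: 2.7
```

Call:
{"method": "step_arm", "body": {"commands": [0, 0, 0.05, 0, 0, 0, 0, 0, 0, 0.1, 0, 0, 0, 0, 0, 0, 0.12, 0, 0, 0, 0, 0, 0, 0.12, 0, 0, 0, 0]}}

```text
clock: 6.25
eef_pos: [505.6, 56.7, 71.2]
tool_rot: [3.142, 0.0, 3.085]
force: [-1.3, 0.1, 6.1]
width: -0.1
gripper_force: 2.9
```

Call:
{"method": "step_arm", "body": {"commands": [0, 0, 0.05, 0, 0, 0, 0, 0, 0, 0.1, 0, 0, 0, 0, 0, 0, 0.12, 0, 0, 0, 0, 0, 0, 0.12, 0, 0, 0, 0]}}

```text
clock: 6.65
eef_pos: [505.6, 56.7, 70.0]
tool_rot: [3.142, 0.0, 3.085]
force: [-1.5, -0.0, 6.9]
width: 0.3
gripper_force: 3.0
```

Call:
{"method": "step_arm", "body": {"commands": [0, 0, 0.05, 0, 0, 0, 0, 0, 0, 0.08, 0, 0, 0, 0, 0, 0, 0.08, 0, 0, 0, 0, 0, 0, 0.08, 0, 0, 0, 0]}}

```text
clock: 7.05
eef_pos: [505.5, 56.7, 69.2]
tool_rot: [3.142, 0.0, 3.085]
force: [-1.1, -0.3, 6.4]
width: 0.0
gripper_force: 3.1
```

Call:
{"method": "step_arm", "body": {"commands": [0, 0, 0.05, 0, 0, 0, 0, 0, 0, 0.1, 0, 0, 0, 0, 0, 0, 0.12, 0, 0, 0, 0, 0, 0, 0.12, 0, 0, 0, 0]}}

```text
clock: 7.45
eef_pos: [505.5, 56.7, 68.2]
tool_rot: [3.142, 0.0, 3.085]
force: [-1.4, -0.2, 8.4]
width: 0.0
gripper_force: 4.0
```

Call:
{"method": "step_arm", "body": {"commands": [0, 0, 0.02, 0, 0, 0, 0, 0, 0, 0.04, 0, 0, 0, 0, 0, 0, 0.04, 0, 0, 0, 0, 0, 0, 0.04, 0, 0, 0, 0]}}

```text
clock: 7.85
eef_pos: [505.6, 56.8, 68.0]
tool_rot: [3.142, 0.0, 3.085]
force: [-2.3, -0.1, 8.7]
width: 0.3
gripper_force: 4.8
```

Both force readings show the stop at z ≈ 68.4, and the pad is about 0.4 mm into it. Now I'll slide toward the bar.

Call:
{"method": "step_arm", "body": {"commands": [-0.1, 0, 0, 0, 0, 0, 0, -0.2, 0, 0, 0, 0, 0, 0, -0.3, 0, 0, 0, 0, 0, 0, -0.4, 0, 0, 0, 0, 0, 0, -0.5, 0, 0, 0, 0, 0, 0, -0.6, 0, 0, 0, 0, 0, 0, -0.7, 0, 0, 0, 0, 0, 0, -0.8, 0, 0, 0, 0, 0, 0, -0.8, 0, 0, 0, 0, 0, 0]}}

```text
clock: 8.75
eef_pos: [507.6, 56.5, 67.3]
tool_rot: [-3.14, -0.011, 3.086]
force: [-10.5, 1.4, 15.1]
width: -0.1
gripper_force: 7.5
```

It's sticking on the pad through high friction, because pressing into the stop adds load. I'll relax forward and up, so that only the spring load remains.

Call:
{"method": "step_arm", "body": {"commands": [0.3, 0, -0.02, 0, 0, 0, 0, 0.5, 0, -0.04, 0, 0, 0, 0, 0.5, 0, -0.08, 0, 0, 0, 0, 0.5, 0, -0.08, 0, 0, 0, 0]}}

```text
clock: 9.15
eef_pos: [507.5, 56.5, 68.4]
tool_rot: [-3.141, -0.002, 3.085]
force: [-3.3, 0.3, 6.1]
width: -0.0
gripper_force: 3.3
```

Call:
{"method": "step_arm", "body": {"commands": [-0.1, 0, -0.05, 0, 0, 0, 0, -0.2, 0, -0.05, 0, 0, 0, 0, -0.3, 0, -0.05, 0, 0, 0, 0, -0.4, 0, -0.05, 0, 0, 0, 0, -0.4, 0, -0.05, 0, 0, 0, 0]}}

```text
clock: 9.65
eef_pos: [509.7, 56.3, 68.4]
tool_rot: [-3.141, -0.005, 3.085]
force: [-4.8, -0.3, 6.2]
width: 0.2
gripper_force: 3.4
```

Call:
{"method": "step_arm", "body": {"commands": [-0.1, 0, 0, 0, 0, 0, 0, -0.2, 0, 0, 0, 0, 0, 0, -0.3, 0, 0, 0, 0, 0, 0, -0.4, 0, 0, 0, 0, 0, 0, -0.4, 0, 0, 0, 0, 0, 0]}}

```text
clock: 10.15
eef_pos: [513.7, 56.1, 68.4]
tool_rot: [-3.141, -0.006, 3.085]
force: [-4.8, 0.6, 6.2]
width: 0.2
gripper_force: 3.4
```

It's sliding steadily now, with friction around 4.8 N. Continuing.

Call:
{"method": "step_arm", "body": {"commands": [-0.1, 0, 0, 0, 0, 0, 0, -0.2, 0, 0, 0, 0, 0, 0, -0.3, 0, 0, 0, 0, 0, 0, -0.4, 0, 0, 0, 0, 0, 0, -0.5, 0, 0, 0, 0, 0, 0, -0.6, 0, 0, 0, 0, 0, 0, -0.6, 0, 0, 0, 0, 0, 0]}}

```text
clock: 10.85
eef_pos: [519.7, 55.7, 68.4]
tool_rot: [-3.141, -0.006, 3.085]
force: [-5.4, 0.2, 6.6]
width: 0.2
gripper_force: 3.5
```

Call:
{"method": "step_arm", "body": {"commands": [-0.1, 0, 0, 0, 0, 0, 0, -0.2, 0, 0, 0, 0, 0, 0, -0.3, 0, 0, 0, 0, 0, 0, -0.4, 0, 0, 0, 0, 0, 0, -0.4, 0, 0, 0, 0, 0, 0]}}

```text
clock: 11.35
eef_pos: [523.6, 55.5, 68.4]
tool_rot: [-3.141, -0.006, 3.085]
force: [-4.6, 0.1, 6.5]
width: 0.0
gripper_force: 3.5
```

Call:
{"method": "step_arm", "body": {"commands": [-0.1, 0, 0, 0, 0, 0, 0, -0.2, 0, 0, 0, 0, 0, 0, -0.3, 0, 0, 0, 0, 0, 0, -0.4, 0, 0, 0, 0, 0, 0, -0.4, 0, 0, 0, 0, 0, 0]}}

```text
clock: 11.85
eef_pos: [525.7, 55.3, 68.2]
tool_rot: [-3.14, -0.009, 3.085]
force: [-8.5, 0.8, 10.1]
width: 0.1
gripper_force: 5.2
```

The bar is probably in contact. I'll lift slightly to stay out of the stop, then push on.

Call:
{"method": "step_arm", "body": {"commands": [0, 0, -0.03, 0, 0, 0, 0, -0.1, 0, -0.04, 0, 0, 0, 0, -0.2, 0, -0.04, 0, 0, 0, 0, -0.2, 0, -0.04, 0, 0, 0, 0]}}

```text
clock: 12.25
eef_pos: [527.7, 55.2, 68.4]
tool_rot: [-3.14, -0.009, 3.085]
force: [-6.7, 1.2, 6.9]
width: 0.5
gripper_force: 4.9
```

Call:
{"method": "step_arm", "body": {"commands": [-0.1, 0, 0, 0, 0, 0, 0, -0.2, 0, 0, 0, 0, 0, 0, -0.3, 0, 0, 0, 0, 0, 0, -0.3, 0, 0, 0, 0, 0, 0]}}

```text
clock: 12.65
eef_pos: [530.7, 55.1, 68.4]
tool_rot: [-3.14, -0.009, 3.085]
force: [-8.2, 1.0, 6.5]
width: -0.1
gripper_force: 4.8
```

Call:
{"method": "step_arm", "body": {"commands": [-0.1, 0, 0, 0, 0, 0, 0, -0.2, 0, 0, 0, 0, 0, 0, -0.3, 0, 0, 0, 0, 0, 0, -0.3, 0, 0, 0, 0, 0, 0]}}

```text
clock: 13.05
eef_pos: [533.7, 54.9, 68.4]
tool_rot: [-3.14, -0.009, 3.085]
force: [-7.7, 0.2, 7.2]
width: 0.1
gripper_force: 4.9
```

Call:
{"method": "step_arm", "body": {"commands": [-0.1, 0, 0, 0, 0, 0, 0, -0.2, 0, 0, 0, 0, 0, 0, -0.3, 0, 0, 0, 0, 0, 0, -0.4, 0, 0, 0, 0, 0, 0, -0.5, 0, 0, 0, 0, 0, 0, -0.5, 0, 0, 0, 0, 0, 0]}}

```text
clock: 13.65
eef_pos: [538.7, 54.7, 68.3]
tool_rot: [-3.141, -0.009, 3.085]
force: [-8.0, 1.3, 7.3]
width: 0.1
gripper_force: 4.8
```

Call:
{"method": "step_arm", "body": {"commands": [-0.1, 0, 0, 0, 0, 0, 0, -0.2, 0, 0, 0, 0, 0, 0, -0.3, 0, 0, 0, 0, 0, 0, -0.4, 0, 0, 0, 0, 0, 0, -0.5, 0, 0, 0, 0, 0, 0, -0.5, 0, 0, 0, 0, 0, 0]}}

```text
clock: 14.25
eef_pos: [543.7, 54.4, 68.4]
tool_rot: [-3.141, -0.009, 3.085]
force: [-7.9, 0.2, 6.4]
width: 0.2
gripper_force: 4.9
```

Call:
{"method": "step_arm", "body": {"commands": [-0.1, 0, 0, 0, 0, 0, 0, -0.2, 0, 0, 0, 0, 0, 0, -0.3, 0, 0, 0, 0, 0, 0, -0.4, 0, 0, 0, 0, 0, 0, -0.4, 0, 0, 0, 0, 0, 0]}}

```text
clock: 14.75
eef_pos: [547.7, 54.2, 68.3]
tool_rot: [-3.141, -0.009, 3.085]
force: [-8.0, 0.6, 7.9]
width: 0.2
gripper_force: 4.9
```

Call:
{"method": "step_arm", "body": {"commands": [-0.1, 0, 0, 0, 0, 0, 0, -0.2, 0, 0, 0, 0, 0, 0, -0.2, 0, 0, 0, 0, 0, 0]}}

```text
clock: 15.05
eef_pos: [549.7, 54.1, 68.3]
tool_rot: [-3.141, -0.009, 3.085]
force: [-8.0, 1.2, 7.6]
width: -0.0
gripper_force: 4.9
```

Call:
{"method": "step_arm", "body": {"commands": [-0.1, 0, 0, 0, 0, 0, 0, -0.2, 0, 0, 0, 0, 0, 0, -0.2, 0, 0, 0, 0, 0, 0]}}

```text
clock: 15.35
eef_pos: [551.7, 54.0, 68.3]
tool_rot: [-3.141, -0.009, 3.085]
force: [-8.4, 0.3, 6.7]
width: 0.2
gripper_force: 4.9
```

Call:
{"method": "step_arm", "body": {"commands": [-0.1, 0, 0, 0, 0, 0, 0, -0.2, 0, 0, 0, 0, 0, 0, -0.2, 0, 0, 0, 0, 0, 0]}}

```text
clock: 15.65
eef_pos: [552.3, 53.9, 68.3]
tool_rot: [-3.14, -0.012, 3.085]
force: [-10.4, 1.2, 9.9]
width: 0.0
gripper_force: 6.8
```

The keeper has reached its end stop. Backing off, then lifting.

Call:
{"method": "step_arm", "body": {"commands": [0.2, 0, 0, 0, 0, 0, 0, 0.4, 0, 0, 0, 0, 0, 0, 0.6, 0, -0.05, 0, 0, 0, 0, 0.8, 0, -0.1, 0, 0, 0, 0, 1, 0, -0.3, 0, 0, 0, 0, 1.2, 0, -0.6, 0, 0, 0, 0, 1.2, 0, -1.2, 0, 0, 0, 0, 1.2, 0, -2.2, 0, 0, 0, 0, 1.2, 0, -4, 0, 0, 0, 0, 1.2, 0, -6, 0, 0, 0, 0]}}

```text
clock: 16.65
eef_pos: [546.3, 54.4, 130.1]
tool_rot: [-3.142, -0.0, 3.085]
force: [-0.4, -0.2, 0.6]
width: 0.1
gripper_force: 0.0
```

Call:
{"method": "step_arm", "body": {"commands": [0, 0, -3, 0, 0, 0, 0, 0, 0, -6, 0, 0, 0, 0, 2, 0, -9, 0, 0, 0, 0, 4, 0, -11, 0, 0, 0, 0, 4, 0, -11, 0, 0, 0, 0, 4, 0, -11, 0, 0, 0, 0]}}

```text
clock: 17.25
eef_pos: [507.0, 56.7, 240.1]
tool_rot: [3.141, 0.002, 3.085]
force: [0.6, 0.3, -1.2]
width: -0.3
gripper_force: 0.0
```

```bash
python3 - <<'E'
from h import *
d=shot('scene','s2.png'); Q=pts(d)[170:250,280:380].reshape(-1,3); z=Q[:,2]
print(ctrl.read_state()['force'],np.histogram(z[~np.isnan(z)],bins=np.arange(-5,115,5))[0])
b=Q[(z>88)&(z<108)]; print('bar',len(b),np.median(b,axis=0))
cv2.imwrite('pics/c2.png',cv2.resize(d['image'][130:260,250:400,::-1],None,fx=4,fy=4))
E
```

```text
[-0.44761247  0.16783945 -0.26721954] [1128 2658  400  151  137  141  157  845  482  138  137  125  135  260
  233  333  187  177   12   14   68   46    0]
bar 131 [570.94382983  56.5415599   98.98288676]
```

View pics/c2.png

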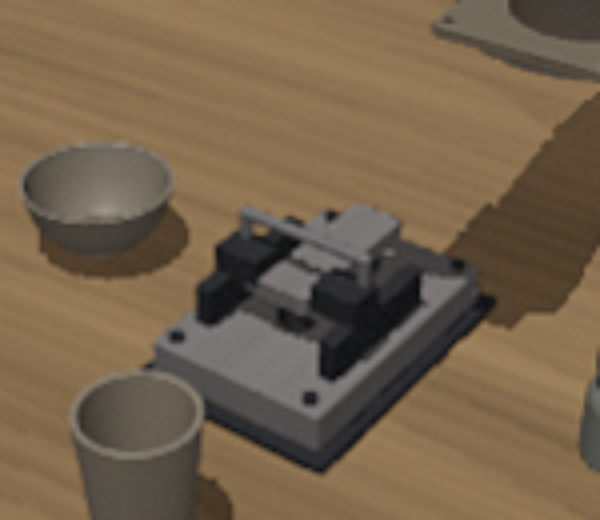

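The picture shows the bar moved about 27 mm along (now at about (300,235) in the crop). The tongues are over the ears, the pad is held low at about 70 mm, and the pots stand where they were.

```bash
python3 -c "
from cell import ctrl
print(ctrl.finish_job())"
```

```text
the job is handed in; nothing more can be done
None
```

I pressed the pad to its stop, slid the keeper about 27 mm to its end stop, and let go; the last picture shows the pad held down and the bowl and cup in place, and the job is handed in (no verdict was returned).

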